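# Fit the porcelain bush into a neon sign transformer box

### The arm

A 6-joint arm with a two-finger parallel gripper is mounted at the origin on the work surface. World frame = base frame: x ahead of the robot, y to its left, z up, the work surface at z = 0. Lengths are in mm, angles in rad, forces in N, time in s.
With the tool pointing down it reaches from about 350 to 925 mm from the base axis. Payload 6.4 kg.
Tool frame: the origin (TCP) lies midway between the tips of the shut fingers; the grasp point (between the pads) lies 19 mm behind it; z points along the fingers, y is the line along which they close (so a half turn about z gives the same grasp; the last joint's range is limited). The gripper opens to 94 mm and grips with 3 to 60 N. Pads are 16 mm wide; open, the fingers measure 119 mm over their backs; the gripper's body (75 mm by 177 mm) begins 78 mm behind the grasp point.
Start: joints at [0.964, 0.245, 1.558, -0, 1.339, -0.174], TCP at [272.618, 590.079, 205.455] pointing down, gripper open.
Joint ranges: [-3.13, 3.13], [-1.02, 2.26], [0.13, 2.54], [-0.95, 4.09], [0.21, 2.88], [-2.74, 2.74]. Speed limits (rad/s): [2.57, 2.57, 3.14, 3.14, 3.14, 3.14].

### API

Orientations are given as a rotation vector (axis times angle).
In Python, from rig import ctrl gives the robot as it stands.
- The arm moves only by the shell command python3 jog.py 'ROWS'. ROWS is a JSON list of rows, 1 to 10 of them, each of 5 numbers: the opening from 0.0 (shut) to 1.0 (fully open), then dx, dy, dz in units of 25 mm, then a turn about the tool's z in units of 0.2 rad; each row is the pose to reach, as a shift and turn from the pose commanded when the command began, along the tool's axes at that moment; what a row does not reach only later rows make up. A row lasts 1/10 s, in which the tool goes at most 50 mm and 0.15 rad, less where a joint would pass 70% of its speed; a pose out of reach is approached as far as the arm can. The fingers move at their own pace and stop on an object; the grip force is fixed at half the most. Time passes only in rows, so rows that do not move let the fingers close. It prints the time, the measured TCP pose, the force, the opening and the grip force at its end. Input that does not fit is refused with a message, and nothing moves.
- ctrl.read_state(): the state, without advancing time (a new reading comes with each control period).
- ctrl.read_camera(name): name is "scene" or "top" or "wrist"; returns the picture (480x640x3 uint8, red, green, blue); there is no depth.
- ctrl.camera_info(name): a dict with "intrinsics" (3x3 intrinsics, pixels), "R" (3x3) and "t" (3): a world point X has camera coordinates R X + t. Camera axes: x right, y down, z forward; pixel columns grow to the right and rows downward; lengths in mm; the calibration is good to about 2 mm. The wrist camera is an equidistant fisheye: a pixel r from the principal point sees the ray r / f radians off the axis. A picture is of the moment at which its call begins: read the wrist's pose just before it. camera_info takes no time and is no camera call; for the wrist camera it gives the pose at the moment of the call.
- ctrl.job_done(): hands the job in; it is judged then, once.
The state is a dict: "t": time; "joints": joint angles; "joint_vel": joint speeds; "joint_torque": joint torques, N m; "eef_pos": TCP position; "orientation": TCP orientation; "force": force on the tool from outside, world axes, zero at the start; "ft_torque": the same for the moment, N m; "width": opening from 0.0 (shut) to 1.0 (fully open); "grip_force": force on a finger pad.
Only numpy, scipy, OpenCV 4.12 (cv2) and the standard library are available. Lean on these libraries where they do the work, as an engineer would, in place of code of your own. Each camera call takes 0.05 s, during which the arm holds its last target. There are 200 camera calls.

### The job

Fit the white porcelain lead-through bush into the slot in the front plate of the grey transformer box, with its flange in the channel behind the plate and its long barrel sticking out towards the front: feel for the slot and press the bush down gently past the spring clips until it is fully home and square to the plate, without forcing the porcelain. Then shut the lid fully and let go, leaving the other things on the bench where they are.

Things in the scene. Friction and masses are not known exactly. Their poses are not given: they have to be found in the camera images.
- bush: White porcelain bush, 95 g, lying level in the rest. Origin on its axis at the flange's barrel-side face; its x axis runs from barrel to stub. Barrel 24 mm diameter, x = -75 to 0 (blue band near its end); flange 40 mm diameter, x = 0 to 6; stub 24 mm diameter, x = 6 to 22. Grip it across the barrel at x = -30. It chips if pressed on the box, plate, clips or lid with more than 30 N.
- rest: Wooden rest fixed on the bench; holds the bush 40 mm above the bench, along the rest's x axis. Base 110 x 70 x 10 mm, two saddles 10 mm long, 56 mm wide, 38 mm high with 26 mm notches, centred at x = -68 and 14 mm (origin under the bush's origin). Between them the barrel is free for fingers down to the base. The bush lifts straight up.
- box: Grey steel transformer box fixed on the bench, 130 x 150 x 70 mm (x, y, z), open at the top under its lid. Origin at the centre of its underside; z up, x from the slotted front plate to the hinge at the rear. When fully home the bush's x axis lies along the box's x, its origin at x = -62 to -59, z = 46 mm.
- sill_nominal (a point): Middle of the slot's bottom (box x = -63.5, z = 34 mm) if the front plate stood centred; axes as the box's. Plate x = -65 to -62, top edge z = 70; U slot 26 mm wide, open at the top, a lip at its bottom to x = -79. The plate adjusts sideways on slotted screw holes, now tight: the real slot, with its channel and clips, lies up to 13 mm to either side along y.
- channel_nominal (a point): Middle of the flange channel behind the plate (box x = -57.5, z = 46 mm), if the plate stood centred. Channel 9 mm wide, x = -62 to -53, for the 6 mm flange; its rear is a fork of sheet, arms at x = -53 to -50, 28 mm apart to pass the stub, tops at z = 58; its side walls stand 26 mm from the slot's middle.
- clips_nominal (a point): Midway between the two brass spring clips in front of the plate (box x = -69.5, z = 53 mm), if the plate stood centred. Round noses 8 mm diameter, x = -72.5 to -66.5, reach 3 mm into the slot's width from each side and yield sideways. The barrel meets them with its axis at z = 61; it takes some 5 to 12 N to push past, then they snap over it and hold it down.
- lid (a joint): Lid angle in rad: 0 shut flat on the box, 1.57 upright; starts open at 1.2 to 1.45. Lid 133 x 156 x 3 mm, 0.22 kg; a stiff friction hinge holds it where it is left, about 4 N at the edge moves it. To shut it, push its outer (rear) face to the front and down. It cannot shut on a bush that is not home.
- lid_hinge (a point): Point on the box on the lid's hinge line, in the middle of its width, at the top of the rear wall (box x = 65, z = 70 mm). The hinge runs along the box's y axis.
- lid_edge (a point): Middle of the lid's free edge, on its outer face, 133 mm from the hinge line. A pull tab 34 mm wide sticks out 13 mm further.
- tray: Aluminium tray of corks, 120 x 160 x 30 mm, origin at the centre of its underside. To be left alone.
- pliers: Pliers with blue handles lying on the bench, about 160 x 50 x 12 mm, origin under the pivot. To be left alone.
- spool: Black spool of copper-coloured wire standing on the bench, 64 mm diameter, 55 mm high, origin under its centre. To be left alone.

How it is judged:
By the outcome, as a careful person would: the job done as asked, in the order asked, and still so for the second after the job is handed in, with the robot touching nothing.
It also fails if it takes over 72 s, if anything falls off the work surface, if the arm or the gripper's body presses on something with over 40 N, if the wrist force passes 120 N, or if a joint passes its speed limit or range.

## Working session

There is one attempt and no reset: what is moved stays moved. The work goes in short steps, Python scripts to look and compute and a shell command to move; the robot and the scene stay as the last step left them, time stands still between calls to the robot, and variables do not carry over. Pictures are saved under pics/ and viewed, at most 12 in all, crops included, and the job is handed in when it is done.

```bash
ls; mkdir -p pics; python3 - <<'E'
from rig import ctrl
import cv2,numpy as np
s=ctrl.read_state();print(s)
for n in ("top","scene"):
    im=ctrl.read_camera(n);cv2.imwrite(f"pics/{n}0.png",im[:,:,::-1])
    print(n,ctrl.camera_info(n))
E
```

```text
jog.py
pics
rig.py
{'t': 0.0, 'joints': array([ 9.63876356e-01,  2.45768779e-01,  1.55899722e+00, -8.55883166e-06,
        1.33869030e+00, -1.74130021e-01]), 'joint_vel': array([ 0.00086128,  0.00042462, -0.00053665, -0.00214826, -0.00241705,
       -0.00080864]), 'joint_torque': array([-1.67155067e-04, -4.15840316e+01, -3.14595258e+01,  6.84872945e-02,
        3.32553475e-02, -1.53369033e-04]), 'eef_pos': array([272.28424158, 589.56790115, 204.38335683]), 'orientation': array([-6.74377648e-01, -3.06763804e+00,  2.71137666e-03]), 'force': array([-0.1626516 ,  0.17278369,  0.00598949]), 'ft_torque': array([ 0.0080364 , -0.01576488, -0.03781603]), 'grip_force': 0.0, 'width': 0.996220001278775}
top {'intrinsics': array([[444.2143992 ,   0.        , 322.30354854],
       [  0.        , 444.2143992 , 235.96029937],
       [  0.        ,   0.        ,   1.        ]]), 'R': array([[-1.39984046e-03, -9.99980186e-01,  6.13740973e-03],
       [-9.83559474e-01,  2.68511845e-04, -1.80584297e-01],
       [ 1.80579071e-01, -6.28929669e-03, -9.83540362e-01]]), 't': array([ 15.55176703, 577.81404009, 760.43887434])}
scene {'intrinsics': array([[583.73098559,   0.        , 317.31473405],
       [  0.        , 583.73098559, 227.09846471],
       [  0.        ,   0.        ,   1.        ]]), 'R': array([[-0.37156174,  0.92835846, -0.00961437],
       [ 0.64469183,  0.25054886, -0.72221722],
       [-0.6680676 , -0.27454659, -0.69159949]]), 't': array([ 212.4164967 , -315.46117488, 1591.60308764])}
```
View pics/top0.png

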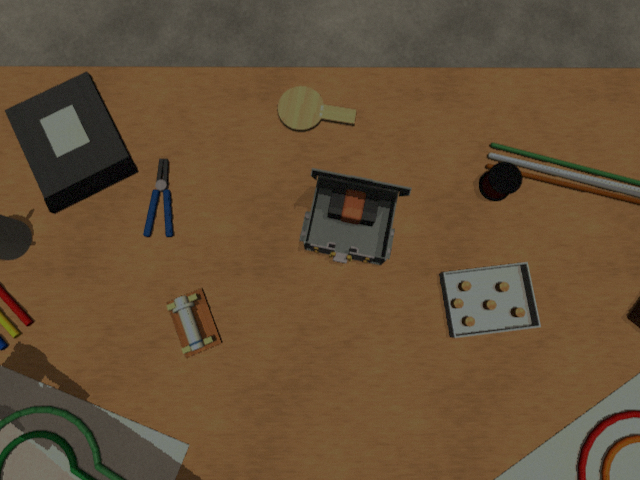

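View pics/scene0.png

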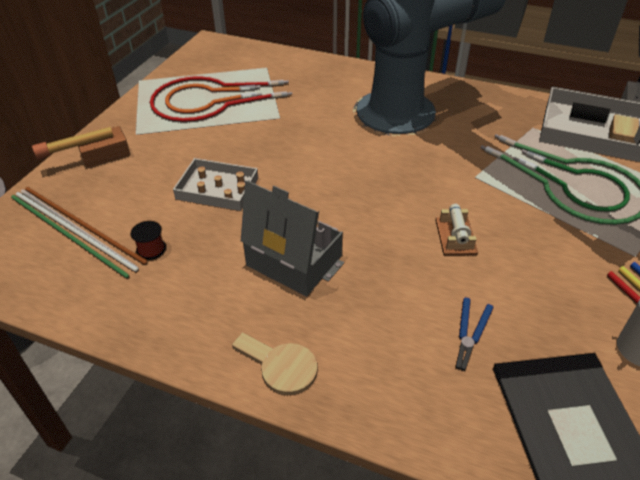

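The top view shows the bush in its rest at about (190,322) and the box at (350,225), with its front towards the robot and the lid hinge at the top. The scene view shows the same layout. I'll enlarge both and compute rough positions.

```bash
cat > h.py <<'E'
from rig import ctrl
import cv2,numpy as np
from scipy.spatial.transform import Rotation as Ro
def ray(n,u,v,info=None):
    c=info or ctrl.camera_info(n);K=np.array(c["intrinsics"]);R=np.array(c["R"]);t=np.array(c["t"])
    x=(u-K[0,2])/K[0,0];y=(v-K[1,2])/K[1,1]
    if n=="wrist":
        r=np.hypot(x,y);s=np.sin(r)/r if r>1e-9 else 1;d=np.array([x*s,y*s,np.cos(r)])
    else: d=np.array([x,y,1.])
    return -R.T@t,R.T@d
def plane(n,u,v,z,info=None):
    o,d=ray(n,u,v,info);return o+d*(z-o[2])/d[2]
def proj(n,X,info=None):
    c=info or ctrl.camera_info(n);K=np.array(c["intrinsics"]);p=np.array(c["R"])@X+np.array(c["t"])
    if n=="wrist":
        r=np.hypot(p[0],p[1]);th=np.arctan2(r,p[2]);q=p[:2]/max(r,1e-9)*th
    else: q=p[:2]/p[2]
    return q*K[0,0]+K[:2,2]
E
python3 - <<'E'
from h import *
t=cv2.imread("pics/top0.png")
a=cv2.resize(t[280:365,150:235],(400,400),interpolation=cv2.INTER_CUBIC)
b=cv2.resize(t[160:275,295:415],(400,383),interpolation=cv2.INTER_CUBIC)
o=np.zeros((400,800,3),np.uint8);o[:,:400]=a;o[:383,400:]=b
cv2.imwrite("pics/z0.png",np.clip(o*1.6,0,255).astype(np.uint8))
for uv in((183,298),(196,348)):print(plane("top",*uv,45))
for uv in((304,250),(385,262),(343,256)):print(plane("top",*uv,70))
print(ctrl.camera_info("wrist"), Ro.from_rotvec(ctrl.read_state()["orientation"]).as_matrix())
E
```

```text
[465.87943944 265.62987057  45.        ]
[378.47869837 237.94144228  45.        ]
[549.23227922  47.78428257  70.        ]
[527.66066725 -95.90395285  70.        ]
[538.4275081  -21.53106909  70.        ]
{'intrinsics': array([[371.64829954,   0.        , 318.55951053],
       [  0.        , 371.64829954, 239.21807663],
       [  0.        ,   0.        ,   1.        ]]), 'R': array([[ 0.41962358,  0.90769411, -0.00272936],
       [ 0.87670856, -0.40451642,  0.26028556],
       [ 0.2351556 , -0.11161481, -0.96552782]]), 't': array([-647.40793876,  -27.62317224,  391.42854793])} [[-9.07792090e-01  4.19419246e-01 -1.00887259e-03]
 [ 4.19420333e-01  9.07791054e-01 -1.40942113e-03]
 [ 3.24707167e-04 -1.70260303e-03 -9.99998498e-01]]
```

View pics/z0.png

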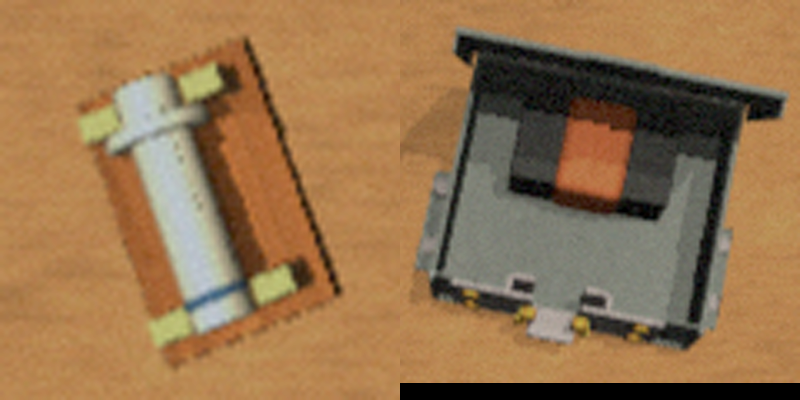

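The crop shows the bush's stub away from the robot and its blue band near it. The flange is at about top px (183,308). The slot is between the clips, at about px (340.6,256). Next I move above the bush and look with the wrist camera.

```bash
cat >> h.py <<'E'
def goto(xyz,yaw):
    """print tool-axis shift/turn to put TCP at xyz with tool y at world angle yaw"""
    s=ctrl.read_state();M=Ro.from_rotvec(s["orientation"]).as_matrix()
    d=M.T@(np.array(xyz)-s["eef_pos"]);y=np.arctan2(M[1,1],M[0,1]);w=(yaw-y+np.pi)%(2*np.pi)-np.pi
    print("shift",d.round(1),"turn",round(-w,3),"yaw",round(y,3))
E
python3 - <<'E'
from h import *
f=plane("top",183.4,307.6,45);print(f)
g=f[:2]-33*np.array([np.cos(.307),np.sin(.307)]);print(g)
goto([*g,205],1.878)
E
```

```text
[448.83399381 263.97531648  45.        ]
[417.37692667 254.00270766]
shift [-2.725e+02 -2.438e+02 -2.000e-01] turn -0.74 yaw 1.138
```

The manual's scale: shifts go in units of 25 mm and turns go in units of 0.2 rad. Converting my numbers, -272 mm is -10.88, -244 mm is -9.76, -0.74 rad is -3.7.

```bash
python3 jog.py '[[1,-10.88,-9.76,0,-3.7],[1,-10.88,-9.76,0,-3.7],[1,-10.88,-9.76,0,-3.7],[1,-10.88,-9.76,0,-3.7],[1,-10.88,-9.76,0,-3.7],[1,-10.88,-9.76,0,-3.7],[1,-10.88,-9.76,0,-3.7],[1,-10.88,-9.76,0,-3.7],[1,-10.88,-9.76,0,-3.7],[1,-10.88,-9.76,0,-3.7]]'; python3 jog.py '[[1,0,0,0,0],[1,0,0,0,0]]'; python3 - <<'E'
from h import *
s=ctrl.read_state();print(s["t"],s["eef_pos"],s["joints"].round(2))
c=ctrl.camera_info("wrist");im=ctrl.read_camera("wrist")[:,:,::-1].copy();cv2.imwrite("pics/w1.png",im)
import pickle;pickle.dump(c,open("w1.pkl","wb"))
print(proj("wrist",np.array([448.8,264,45]),c),proj("wrist",np.array([417.4,254,40]),c))
E
```

```text
t: 1.1
eef_pos: [417.1, 254.4, 205.2]
orientation: [0.479, -3.104, -0.001]
force: [0.5, 0.2, 0.6]
width: 0.999
grip_force: 0.0
t: 1.3
eef_pos: [416.6, 255.5, 205.3]
orientation: [0.484, -3.104, -0.0]
force: [0.2, -0.4, -0.3]
width: 0.997
grip_force: 0.0
1.3 [416.61861647 255.54820947 205.30809087] [ 0.32 -0.14  1.96  0.    1.32 -1.56]
[318.49135547 257.43475401] [318.51676303 222.69975231]
```

View pics/w1.png

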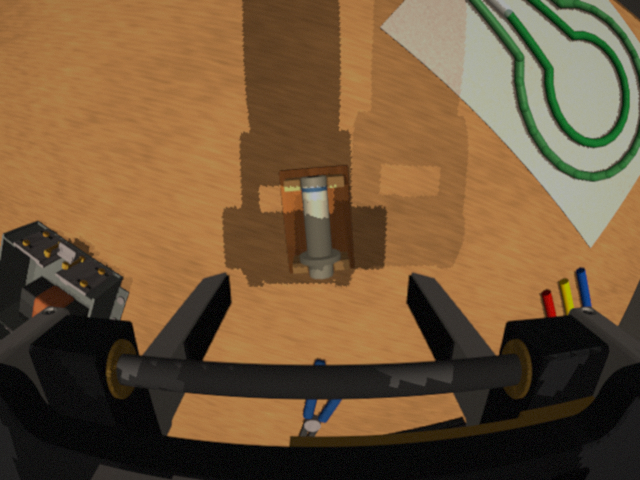

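The wrist view shows the bush with its flange at about (320,257), barrel end at (314,178) and stub end at (321,277). I'll measure it with a mask.

```bash
python3 - <<'E'
from h import *
import pickle;c=pickle.load(open("w1.pkl","rb"))
im=cv2.imread("pics/w1.png");hsv=cv2.cvtColor(im,cv2.COLOR_BGR2HSV)
m=((hsv[:,:,1]<85)&(hsv[:,:,2]>60)).astype(np.uint8)
m[:,:290]=0;m[:,345:]=0;m[:165]=0;m[290:]=0
for r in range(176,284,4):
    x=np.where(m[r])[0]
    if len(x):
        print(r,x.min(),x.max(),len(x),plane("wrist",(x.min()+x.max())/2,r,40,c)[:2].round(1), end=" | ")
        w=plane("wrist",x.max()+.5,r,40,c)-plane("wrist",x.min()-.5,r,40,c);print(np.linalg.norm(w).round(1))
# top camera cross-check
t=cv2.imread("pics/top0.png");h=cv2.cvtColor(t,cv2.COLOR_BGR2HSV)
m=((h[:,:,1]<70)&(h[:,:,2]>70)).astype(np.uint8)
for r in range(294,354,3):
    x=np.where(m[r,165:215])[0]+165
    if len(x): print(r,x.min(),x.max(),plane("top",(x.min()+x.max())/2,r,45)[:2].round(1))
cv2.imwrite("pics/z1.png",cv2.resize(im[165:290,270:370],None,fx=4.8,fy=4.8,interpolation=cv2.INTER_CUBIC))
E
```

```text
176 318 324 7 [374.4 242.7] | 6.5
180 301 325 25 [380.2 236.8] | 23.2
184 301 325 25 [383.8 237.9] | 23.2
188 301 326 15 [387.3 239.5] | 24.2
192 302 326 25 [390.7 241.1] | 23.3
196 303 326 24 [394.2 242.6] | 22.4
200 303 327 25 [397.6 244.2] | 23.4
204 304 327 24 [401.1 245.8] | 22.5
208 304 327 24 [404.8 247. ] | 22.6
212 304 328 25 [408.3 248.6] | 23.6
216 304 328 25 [411.9 249.8] | 23.6
220 305 328 24 [415.5 251.4] | 22.7
224 305 329 25 [419. 253.] | 23.7
228 306 329 24 [422.6 254.6] | 22.8
232 306 329 24 [426.4 255.8] | 22.9
236 306 329 24 [430.1 257. ] | 23.0
240 307 330 24 [433.6 259.2] | 23.0
244 307 330 24 [437.4 260.4] | 23.1
248 307 331 25 [441.1 262. ] | 24.1
252 305 338 34 [444.2 265.6] | 32.9
256 300 339 40 [448.6 265. ] | 38.9
260 300 336 37 [453.  264.8] | 36.1
264 305 332 28 [456.8 266.5] | 27.4
268 310 332 23 [460.  270.1] | 22.6
272 310 332 23 [464.  271.4] | 22.7
276 311 329 19 [468.3 271.8] | 18.8
297 178 185 [467.7 268.4]
300 174 186 [462.3 270.8]
303 175 192 [457.  264.2]
306 176 188 [451.7 266.6]
309 173 189 [446.4 268.1]
312 173 190 [441.1 266.9]
315 179 191 [435.8 260.4]
318 181 193 [430.5 256.6]
321 182 194 [425.2 254.5]
324 183 195 [420.  252.4]
327 184 196 [414.8 250.4]
330 185 197 [409.5 248.4]
333 186 198 [404.3 246.3]
336 187 199 [399.1 244.3]
339 188 199 [394.  243.1]
342 189 200 [388.8 241.1]
345 191 202 [383.6 237.3]
348 191 198 [378.5 240.6]
```

View pics/z1.png

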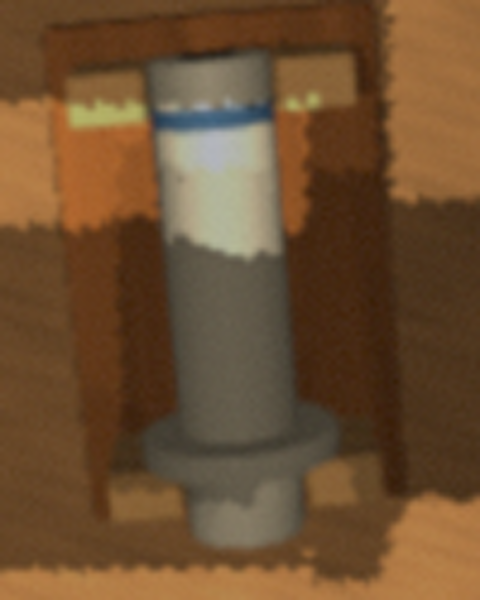

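The crop shows the barrel tip at about row 176, the barrel/flange junction at about (320,257), and the stub end at about row 278.

```bash
python3 - <<'E'
from h import *
import pickle;c=pickle.load(open("w1.pkl","rb"))
print("cam",-c["R"].T@c["t"])
a=np.array([np.cos(.395),np.sin(.395)]);n=np.array([-a[1],a[0]])
for u,v,z in((314,176.3,52),(314,188.5,52),(320,257.3,52),(320.5,265,60),(321,278.5,52),(321,278.5,40)):
    p=plane("wrist",u,v,z,c)[:2];print(u,v,z,p.round(1),"along",(p@a).round(1),"off",(p@n).round(1))
print([ (np.array(q)@n).round(1) for q in((401.1,245.8),(419,253),(433.6,259.2))])
for u,v,z in((183.4,307.6,52),(181.5,297,45),(198,348,45)):
    p=plane("top",u,v,z)[:2];print(p.round(1),(p@a).round(1),(p@n).round(1))
E
```

```text
cam [344.66447424 231.09003692 384.18541505]
314 176.3 52 [375.6 236.4] along 437.6 off 73.7
314 188.5 52 [386.1 239.8] along 448.6 off 72.7
320 257.3 52 [446.1 264.6] along 513.6 off 72.6
320.5 265 60 [450.6 266.5] along 518.5 off 72.6
321 278.5 52 [466.1 272. ] along 534.9 off 71.7
321 278.5 40 [470.5 273.5] along 539.5 off 71.4
[np.float64(72.5), np.float64(72.3), np.float64(72.4)]
[448.7 261.9] 514.9 69.0
[467.7 268.4] 534.9 67.8
[378.5 234.4] 439.5 70.7
```

```bash
python3 -c "
from h import *
goto([418.1,252.8,21],1.966)"
```

```text
shift [ -0.6  -3.  184.3] turn -0.086 yaw 1.88
```

```bash
python3 jog.py '[[1,-0.024,-0.12,1.6,-0.43],[1,-0.024,-0.12,3.2,-0.43],[1,-0.024,-0.12,4.8,-0.43],[1,-0.024,-0.12,6,-0.43],[1,-0.024,-0.12,6.8,-0.43],[1,-0.024,-0.12,7.2,-0.43],[1,-0.024,-0.12,7.36,-0.43],[1,-0.024,-0.12,7.36,-0.43],[1,-0.024,-0.12,7.36,-0.43]]'; python3 -c "
from h import *
goto([418.1,252.8,21],1.966)"
```

```text
t: 2.25
eef_pos: [419.6, 252.3, 22.6]
orientation: [-0.614, 3.079, 0.0]
force: [-0.4, -0.3, -0.8]
width: 1.0
grip_force: 0.0
shift [1.3 1.  1.6] turn -0.002 yaw 1.964
```

```bash
python3 jog.py '[[1,0.052,0.04,0.04,0],[1,0.052,0.04,0.04,0],[0,0.052,0.04,0.04,0],[0,0.052,0.04,0.04,0],[0,0.052,0.04,0.04,0],[0,0.052,0.04,0.04,0],[0,0.052,0.04,0.04,0],[0,0.052,0.04,0.04,0],[0,0.052,0.04,0.04,0],[0,0.052,0.04,0.04,0]]'; python3 -c "
from h import *
goto([418.1,252.8,21],1.966)"
```

```text
t: 3.25
eef_pos: [417.1, 252.2, 20.4]
orientation: [0.614, -3.081, 0.0]
force: [-0.6, -0.4, -1.0]
width: 0.356
grip_force: 0.0
shift [-1.2  0.1 -0.6] turn -0.002 yaw 1.964
```

```bash
python3 jog.py '[[0,0,0,0,0],[0,0,0,0,0],[0,0,0,0,0],[0,0,0,0,0]]'; python3 jog.py '[[0,0,0,-1.2,0],[0,0,0,-2.8,0],[0,0,0,-4.8,0],[0,0,0,-6.4,0],[0,0,0,-7.2,0],[0,0,0,-7.2,0],[0,0,0,-7.2,0]]'; python3 - <<'E'
from h import *
for i in range(5): print(ctrl.read_state()["eef_pos"].round(1),ctrl.read_state()["t"])
o=plane("top",340.6,256,57)[:2];print("clips mid",o)
b=np.array([np.cos(-.149),np.sin(-.149)])
org=o+(69.5-60.5)*b
g=org-30*b;print(org,g);goto([*(o-160*b),205],1.422)
E
```

```text
t: 3.65
eef_pos: [417.1, 252.3, 20.4]
orientation: [0.614, -3.081, -0.0]
force: [-0.7, 0.6, 1.1]
width: 0.247
grip_force: 30.0
t: 4.35
eef_pos: [416.6, 252.0, 199.4]
orientation: [0.613, -3.08, 0.0]
force: [0.3, -0.2, -2.6]
width: 0.246
grip_force: 30.0
[416.6 252.  199.4] 4.35
[416.6 252.  199.4] 4.35
[416.6 252.  199.4] 4.35
[416.6 252.  199.4] 4.35
[416.6 252.  199.4] 4.35
clips mid [540.2151298  -17.88970892]
[549.11541   -19.2257525] [519.44780935 -14.77227389]
shift [ 126.3 -214.1   -5.4] turn 0.542 yaw 1.964
```

The grasp holds at 23 mm width. I'll go above the box with the bush held high and take a wrist view of the plate.

```bash
python3 -c "
from h import *
goto([575,-22,290],1.422)"
```

```text
shift [ -41.2 -313.8  -90.6] turn 0.542 yaw 1.964
```

Converted, -314 mm is -12.56, -90 mm is -3.6, 0.542 rad is 2.71.

```bash
python3 jog.py '[[0,0,0,-2,0],[0,-0.4,-2,-3.6,0.5],[0,-1.64,-12.56,-3.6,2.71],[0,-1.64,-12.56,-3.6,2.71],[0,-1.64,-12.56,-3.6,2.71],[0,-1.64,-12.56,-3.6,2.71],[0,-1.64,-12.56,-3.6,2.71],[0,-1.64,-12.56,-3.6,2.71],[0,-1.64,-12.56,-3.6,2.71],[0,-1.64,-12.56,-3.6,2.71]]'; python3 jog.py '[[0,0,0,0,0],[0,0,0,0,0],[0,0,0,0,0]]'; python3 - <<'E'
from h import *
import pickle
c=ctrl.camera_info("wrist");im=ctrl.read_camera("wrist")[:,:,::-1].copy();cv2.imwrite("pics/w2.png",im)
pickle.dump(c,open("w2.pkl","wb"))
print(proj("wrist",np.array([540,-18,57]),c))
cv2.imwrite("pics/w2v.png",np.clip(cv2.resize(im[60:360,120:520],(800,600),interpolation=cv2.INTER_CUBIC)*1.5,0,255).astype(np.uint8))
E
```

```text
t: 5.35
eef_pos: [574.3, -22.0, 287.6]
orientation: [-0.235, -3.128, -0.002]
force: [-0.0, 0.1, -0.5]
width: 0.247
grip_force: 30.0
t: 5.65
eef_pos: [574.9, -21.1, 290.4]
orientation: [-0.231, -3.133, -0.0]
force: [0.1, 0.8, -0.1]
width: 0.247
grip_force: 30.0
[318.32454979 177.67966538]
```

View pics/w2v.png

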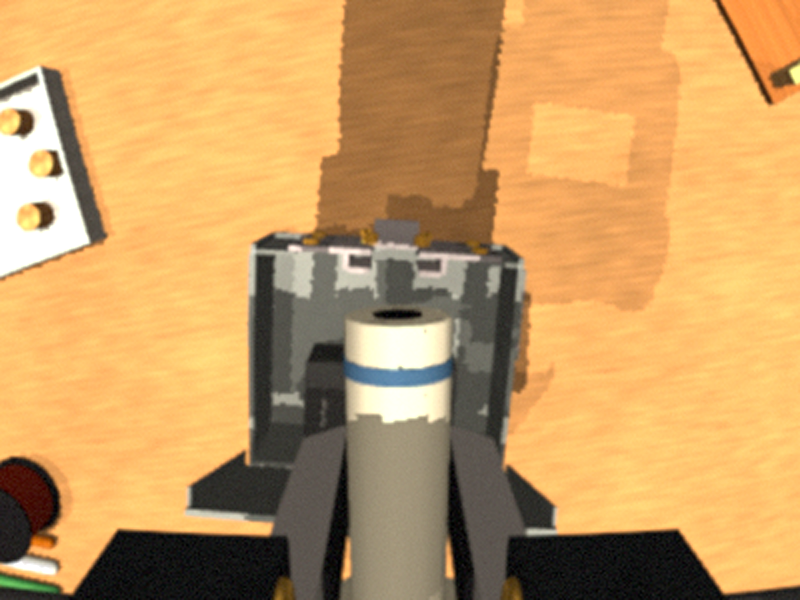

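The box rim is at crop (250..521, ~248), the clips are at (368,238) and (423,240), and the lip is at (396,230). I'll zoom in on the slot.

```bash
python3 - <<'E'
from h import *
im=cv2.imread("pics/w2.png")
cv2.imwrite("pics/z2.png",np.clip(cv2.resize(im[160:210,235:395],(800,250),interpolation=cv2.INTER_CUBIC)*1.6,0,255).astype(np.uint8))
E
```

```text
(no output)
```

View pics/z2.png

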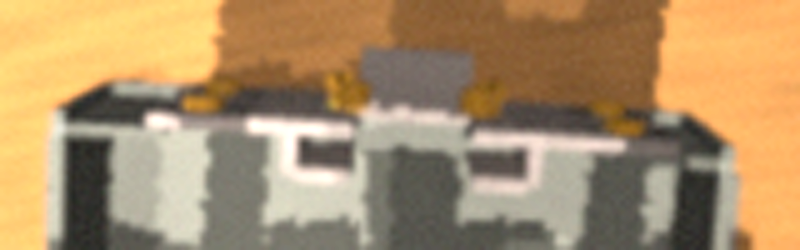

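```bash
python3 - <<'E'
from h import *
import pickle;c=pickle.load(open("w2.pkl","rb"))
P=lambda u,v,z:plane("wrist",235+u/5,160+v/5,z,c)[:2]
print("cam",-c["R"].T@c["t"])
def pr(n,a,b,z):
    p,q=P(*a,z),P(*b,z);print(n,z,p.round(1),q.round(1),"mid",((p+q)/2).round(1),"d",np.linalg.norm(p-q).round(1),"ang",np.arctan2(*(q-p)[::-1]).round(3) )
pr("rim corners",(55,118),(735,155),70)
pr("plate top",(145,120),(675,148),70)
pr("plate ends",(245,126),(625,146),70)
pr("walls",(297,150),(527,160),58);pr("walls",(297,150),(527,160),70)
pr("inner black",(353,152),(468,160),58);
pr("lip front",(362,48),(474,54),34)
pr("lip rear",(362,108),(474,112),34)
pr("clips inner",(370,92),(464,97),55)
E
```

```text
cam [500.13624769 -11.3883762  469.27519821]
rim corners 70 [532.7 -96.7] [562.8  48.9] mid [547.8 -23.9] d 148.6 ang 1.367
plate top 70 [536.4 -77.1] [559.5  35.9] mid [548.  -20.6] d 115.3 ang 1.37
plate ends 70 [541.2 -55.7] [557.6  25.1] mid [549.4 -15.3] d 82.4 ang 1.371
walls 58 [549.6 -46.4] [559.4   4. ] mid [554.5 -21.2] d 51.3 ang 1.379
walls 70 [548.1 -45.4] [557.6   3.6] mid [552.9 -20.9] d 49.8 ang 1.379
inner black 58 [551.9 -34.1] [557.5  -9. ] mid [554.7 -21.6] d 25.7 ang 1.353
lip front 34 [530.9 -29.6] [536.1  -3.9] mid [533.5 -16.7] d 26.2 ang 1.369
lip rear 34 [544.9 -31.7] [549.7  -5.9] mid [547.3 -18.8] d 26.3 ang 1.387
clips inner 55 [539.5 -28.4] [543.6  -7.9] mid [541.6 -18.1] d 21.0 ang 1.37
```

```bash
python3 - <<'E'
from h import *
import pickle;c=pickle.load(open("w2.pkl","rb"))
s=ctrl.read_state();M=Ro.from_rotvec(s["orientation"]).as_matrix();print(s["eef_pos"],"tool y",np.arctan2(M[1,1],M[0,1]))
im=cv2.imread("pics/w2.png");hsv=cv2.cvtColor(im,cv2.COLOR_BGR2HSV)
m=(hsv[:,:,1]<90)&(hsv[:,:,2]>60)
for r in (225,232,240,248,256,264):
    x=np.where(m[r,285:352])[0]+285
    l,q=plane("wrist",x.min()-.5,r,309,c),plane("wrist",x.max()+.5,r,309,c)
    mid=(l+q)/2; d=M.T@(mid-s["eef_pos"]);print(r,x.min(),x.max(),"in tool",d.round(1),"w",np.linalg.norm(l-q).round(1))
# tip, top rim & band
for v in(312,326,372):
    p=plane("wrist",120+398/2,60+v/2,321,c);print(v,(M.T@(p-s["eef_pos"])).round(1))
b=-.2005;B=np.array([np.cos(b),np.sin(b)]);Y=np.array([-B[1],B[0]])
F=np.array([547.8,-23.9]);org=F+4.4*Y+4.5*B;g=org-30*B;print("org",org,"grasp",g)
goto([*g,73],b+np.pi/2)
E
```

```text
[575.03165803 -21.22023137 290.55367474] tool y 1.4233361032090912
225 285 351 in tool [ 38.9  -1.7 -18.5] w 29.7
232 292 351 in tool [ 35.7  -0.1 -18.5] w 26.7
240 293 351 in tool [ 32.    0.1 -18.5] w 26.4
248 293 344 in tool [ 28.2  -1.5 -18.5] w 23.4
256 293 345 in tool [ 24.4  -1.2 -18.5] w 24.0
264 293 345 in tool [ 20.6  -1.2 -18.5] w 24.2
312 [ 45.3  -1.3 -30.5]
326 [ 42.4  -1.3 -30.5]
372 [ 32.6  -1.3 -30.5]
org [553.08615314 -20.4843617 ] grasp [523.68713952 -14.50958152]
shift [ 51.8  -0.9 217.5] turn 0.053 yaw 1.423
```

```bash
cat >> h.py <<'E'
b=-.2005;B=np.array([np.cos(b),np.sin(b)]);Y=np.array([-B[1],B[0]]);F=np.array([547.8,-23.9])
def box():
    s=ctrl.read_state();p=s["eef_pos"];f=s["force"]
    print("TCP box x %.1f y %.1f axis z %.1f"%((p[:2]-F)@B-65,(p[:2]-F)@Y,p[2]+19),"F box",(f[:2]@B).round(1),(f[:2]@Y).round(1),f[2].round(1))
def gobox(x,y,az): goto([*(F+(x+65)*B+y*Y),az-19],b+np.pi/2)
E
python3 -c "
from h import *
box();gobox(-92.5,5.4,102)"
```

```text
TCP box x -38.8 y 8.0 axis z 309.6 F box -0.3 -0.2 -0.0
shift [5.380e+01 2.000e-01 2.075e+02] turn 0.053 yaw 1.423
```

Converted, 207 mm is 8.28, 200 mm is 8, 0.053 rad is 0.265.

```bash
python3 jog.py '[[0,1.2,0,0,0.265],[0,2.16,0.008,1.6,0.265],[0,2.16,0.008,3.4,0.265],[0,2.16,0.008,5,0.265],[0,2.16,0.008,6.4,0.265],[0,2.16,0.008,7.4,0.265],[0,2.16,0.008,8,0.265],[0,2.16,0.008,8.28,0.265],[0,2.16,0.008,8.28,0.265],[0,2.16,0.008,8.28,0.265]]'; python3 jog.py '[[0,0,0,0,0],[0,0,0,0,0],[0,0,0,0,0]]'; python3 -c "
from h import *
box();gobox(-92.5,5.4,102)
c=ctrl.camera_info('wrist');im=ctrl.read_camera('wrist')[:,:,::-1];cv2.imwrite('pics/w3.png',np.clip(cv2.resize(im[150:330,200:440],(800,600),interpolation=cv2.INTER_CUBIC)*1.5,0,255).astype(np.uint8))"
```

```text
t: 6.7
eef_pos: [523.0, -14.1, 84.9]
orientation: [0.316, 3.123, -0.001]
force: [-0.8, -0.2, -1.1]
width: 0.246
grip_force: 30.0
t: 7.0
eef_pos: [522.4, -14.0, 84.1]
orientation: [0.316, 3.124, -0.0]
force: [0.2, 0.0, -1.1]
width: 0.246
grip_force: 30.0
TCP box x -91.9 y 4.6 axis z 103.1 F box 0.2 0.1 -1.1
shift [0.6 0.8 1.1] turn -0.001 yaw 1.369
```

View pics/w3.png

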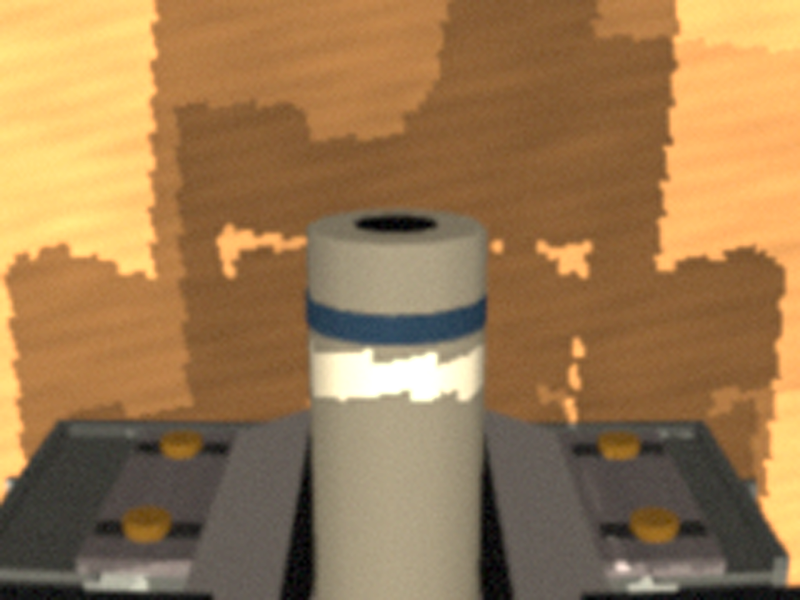

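The wrist view shows the plate screws centred at about column 401 (147..655) and the bush axis at about 397. So I shift +0.8 mm in y and go down with the flange just behind the plate.

```bash
python3 jog.py '[[0,0.012,0.032,0.16,0],[0,0.012,0.032,0.32,0],[0,0.012,0.032,0.44,0],[0,0.012,0.032,0.48,0],[0,0.012,0.032,0.52,0],[0,0.012,0.032,0.56,0],[0,0.012,0.032,0.56,0]]'; python3 -c "
from h import *
box()"; python3 jog.py '[[0,0,0,0.04,0],[0,0,0,0.08,0],[0,0,0,0.12,0],[0,0,0,0.12,0]]';python3 -c "
from h import *
box()"
```

```text
t: 7.75
eef_pos: [521.8, -13.0, 69.4]
orientation: [-0.316, -3.126, -0.0]
force: [-0.9, -0.4, 0.3]
width: 0.248
grip_force: 30.0
TCP box x -92.7 y 5.5 axis z 88.4 F box -0.8 -0.5 0.3
t: 8.15
eef_pos: [521.6, -13.0, 66.3]
orientation: [-0.316, -3.125, -0.0]
force: [1.3, -0.4, -0.6]
width: 0.246
grip_force: 30.0
TCP box x -92.8 y 5.5 axis z 85.3 F box 1.4 -0.2 -0.6
```

No contact, so the flange's bottom is behind the plate top. Now I feel for the plate by moving towards the front (tool +x).

```bash
for i in 1 ; do python3 jog.py '[[0,0.02,0,0,0],[0,0.04,0,0,0],[0,0.04,0,0,0]]'; python3 -c "
from h import *
box()"; python3 jog.py '[[0,0.02,0,0,0],[0,0.04,0,0,0],[0,0.04,0,0,0]]'; python3 -c "
from h import *
box()"; done
```

```text
t: 8.45
eef_pos: [520.8, -12.8, 66.5]
orientation: [0.316, 3.126, 0.0]
force: [0.7, -0.1, 0.1]
width: 0.248
grip_force: 30.0
TCP box x -93.7 y 5.5 axis z 85.5 F box 0.7 0.0 0.1
t: 8.75
eef_pos: [519.7, -12.6, 66.4]
orientation: [-0.316, -3.126, -0.0]
force: [-0.3, -0.2, -0.7]
width: 0.246
grip_force: 30.0
TCP box x -94.8 y 5.5 axis z 85.4 F box -0.3 -0.3 -0.7
```

Converted, 1 mm is 0.04, 0.5 mm is 0.02.

```bash
python3 jog.py '[[0,0.02,0,0,0],[0,0.04,0,0,0],[0,0.04,0,0,0]]'; python3 -c "
from h import *
box()"; python3 jog.py '[[0,0.02,0,0,0],[0,0.04,0,0,0],[0,0.04,0,0,0]]'; python3 -c "
from h import *
box()"
```

```text
t: 9.05
eef_pos: [518.8, -12.4, 66.4]
orientation: [-0.316, -3.126, -0.0]
force: [0.3, 0.2, -0.4]
width: 0.245
grip_force: 30.0
TCP box x -95.7 y 5.5 axis z 85.4 F box 0.2 0.2 -0.4
t: 9.35
eef_pos: [517.8, -12.2, 66.4]
orientation: [-0.316, -3.126, -0.0]
force: [-0.6, 0.6, -0.6]
width: 0.25
grip_force: 30.0
TCP box x -96.7 y 5.5 axis z 85.4 F box -0.7 0.4 -0.6
```

At this height the flange chord still passes the slot opening. I'll go back 4.5 mm, 2.5 mm lower, and feel again.

```bash
python3 jog.py '[[0,-0.08,0,0,0],[0,-0.18,0,0,0],[0,-0.18,0,0,0],[0,-0.18,0,0.04,0],[0,-0.18,0,0.08,0],[0,-0.18,0,0.1,0],[0,-0.18,0,0.1,0]]'; python3 -c "
from h import *
box()"; python3 jog.py '[[0,0.02,0,0,0],[0,0.04,0,0,0],[0,0.06,0,0,0],[0,0.06,0,0,0]]'; python3 -c "
from h import *
box()"
```

```text
t: 10.05
eef_pos: [522.1, -13.1, 63.8]
orientation: [-0.316, -3.125, -0.0]
force: [-1.0, -0.8, 0.2]
width: 0.248
grip_force: 30.0
TCP box x -92.3 y 5.5 axis z 82.8 F box -0.8 -1.0 0.2
t: 10.45
eef_pos: [520.7, -12.8, 64.0]
orientation: [-0.316, -3.126, 0.0]
force: [-0.2, -1.3, -0.6]
width: 0.247
grip_force: 30.0
TCP box x -93.7 y 5.5 axis z 83.0 F box 0.0 -1.4 -0.6
```

```bash
python3 jog.py '[[0,0.02,0,0,0],[0,0.04,0,0,0],[0,0.04,0,0,0]]'; python3 -c "
from h import *
box()"; python3 jog.py '[[0,0.02,0,0,0],[0,0.04,0,0,0],[0,0.04,0,0,0]]'; python3 -c "
from h import *
box()"
```

```text
t: 10.75
eef_pos: [519.7, -12.6, 63.9]
orientation: [-0.316, -3.126, 0.0]
force: [-0.7, 0.5, -2.2]
width: 0.247
grip_force: 30.0
TCP box x -94.8 y 5.5 axis z 82.9 F box -0.8 0.4 -2.2
t: 11.05
eef_pos: [518.8, -12.4, 63.9]
orientation: [-0.316, -3.126, -0.0]
force: [-0.2, -0.7, -0.4]
width: 0.245
grip_force: 30.0
TCP box x -95.7 y 5.5 axis z 82.9 F box -0.0 -0.7 -0.4
```

Converted, 1 mm is 0.04, 0.5 mm is 0.02.

```bash
python3 jog.py '[[0,0.02,0,0,0],[0,0.04,0,0,0],[0,0.04,0,0,0]]'; python3 -c "
from h import *
box()"; python3 jog.py '[[0,0.02,0,0,0],[0,0.04,0,0,0],[0,0.04,0,0,0]]'; python3 -c "
from h import *
box()"
```

```text
t: 11.35
eef_pos: [517.9, -12.2, 64.0]
orientation: [0.316, 3.125, -0.0]
force: [0.3, -0.4, -1.4]
width: 0.249
grip_force: 30.0
TCP box x -96.6 y 5.5 axis z 83.0 F box 0.4 -0.4 -1.4
t: 11.65
eef_pos: [517.3, -12.2, 64.2]
orientation: [0.317, 3.124, -0.0]
force: [2.0, 0.2, -1.6]
width: 0.248
grip_force: 30.0
TCP box x -97.2 y 5.4 axis z 83.2 F box 1.9 0.6 -1.6
```

```bash
python3 jog.py '[[0,0.02,0,0,0],[0,0.02,0,0,0],[0,0.02,0,0,0]]'; python3 -c "
from h import *
box()"; python3 jog.py '[[0,0.02,0,0,0],[0,0.02,0,0,0],[0,0.02,0,0,0]]'; python3 -c "
from h import *
box()"
```

```text
t: 11.95
eef_pos: [516.8, -12.0, 64.2]
orientation: [0.316, 3.124, -0.0]
force: [3.2, -1.9, -1.2]
width: 0.247
grip_force: 30.0
TCP box x -97.7 y 5.5 axis z 83.2 F box 3.5 -1.2 -1.2
t: 12.25
eef_pos: [515.7, -11.8, 64.1]
orientation: [-0.316, -3.125, 0.0]
force: [0.0, -0.3, 1.8]
width: 0.248
grip_force: 30.0
TCP box x -98.8 y 5.4 axis z 83.1 F box 0.1 -0.3 1.8
```

Converted, -4.5 mm is -0.18, -2 mm is -0.08.

```bash
python3 jog.py '[[0,-0.08,0,0,0],[0,-0.18,0,0,0],[0,-0.18,0,0,0],[0,-0.18,0,0,0]]'; python3 jog.py '[[0,0,0,0.028,0],[0,0,0,0.056,0],[0,0,0,0.08,0],[0,0,0,0.08,0]]'; python3 -c "
from h import *
box()";  python3 jog.py '[[0,0,0,0.028,0],[0,0,0,0.04,0],[0,0,0,0.04,0]]'; python3 -c "
from h import *
box()"
```

```text
t: 12.65
eef_pos: [520.0, -12.7, 63.6]
orientation: [-0.316, -3.125, -0.0]
force: [0.2, 0.0, -0.8]
width: 0.247
grip_force: 30.0
t: 13.05
eef_pos: [520.2, -12.7, 61.8]
orientation: [-0.316, -3.125, -0.0]
force: [-0.8, -0.0, -1.3]
width: 0.247
grip_force: 30.0
TCP box x -94.3 y 5.5 axis z 80.8 F box -0.8 -0.2 -1.3
t: 13.35
eef_pos: [520.3, -12.7, 60.9]
orientation: [-0.316, -3.125, -0.0]
force: [0.1, -0.1, -0.6]
width: 0.248
grip_force: 30.0
TCP box x -94.2 y 5.5 axis z 79.9 F box 0.1 -0.1 -0.6
```

No contact at axis z 80, so the barrel is between the slot's sides. I feel the plate again, now with a wide flange chord.

Converted, 1.5 mm is 0.06, 1 mm is 0.04.

```bash
python3 jog.py '[[0,0.02,0,0,0],[0,0.04,0,0,0],[0,0.06,0,0,0],[0,0.06,0,0,0]]'; python3 -c "
from h import *
box()"; python3 jog.py '[[0,0.02,0,0,0],[0,0.04,0,0,0],[0,0.04,0,0,0]]'; python3 -c "
from h import *
box()"
```

```text
t: 13.75
eef_pos: [518.7, -12.4, 61.0]
orientation: [-0.316, -3.126, 0.0]
force: [0.7, 0.5, -0.7]
width: 0.248
grip_force: 30.0
TCP box x -95.8 y 5.5 axis z 80.0 F box 0.6 0.7 -0.7
t: 14.05
eef_pos: [517.9, -12.2, 61.0]
orientation: [0.316, 3.125, -0.0]
force: [1.0, 0.3, -0.9]
width: 0.245
grip_force: 30.0
TCP box x -96.6 y 5.5 axis z 80.0 F box 0.9 0.5 -0.9
```

```bash
python3 jog.py '[[0,0.02,0,0,0],[0,0.04,0,0,0],[0,0.04,0,0,0]]'; python3 -c "
from h import *
box()"; python3 jog.py '[[0,0.02,0,0,0],[0,0.02,0,0,0],[0,0.02,0,0,0]]'; python3 -c "
from h import *
box()"
```

```text
t: 14.35
eef_pos: [517.7, -12.2, 61.3]
orientation: [0.316, 3.123, -0.0]
force: [4.5, -1.7, -3.1]
width: 0.25
grip_force: 30.0
TCP box x -96.8 y 5.4 axis z 80.3 F box 4.8 -0.8 -3.1
t: 14.65
eef_pos: [517.7, -12.2, 61.4]
orientation: [0.316, 3.122, -0.0]
force: [5.0, -0.7, -4.6]
width: 0.248
grip_force: 30.0
TCP box x -96.8 y 5.4 axis z 80.4 F box 5.0 0.3 -4.6
```

Solid contact: the plate's rear is met with the TCP at box x -96.8. I back off 1.5 mm behind contact for channel mid and go down in small steps.

The manual's scale: shifts go in units of 25 mm and turns go in units of 0.2 rad. Converting my numbers, 3 mm is 0.12, 2 mm is 0.08.

```bash
python3 jog.py '[[0,-0.06,0,0,0],[0,-0.112,0,0,0],[0,-0.112,0,0,0],[0,-0.112,0,0.04,0],[0,-0.112,0,0.08,0],[0,-0.112,0,0.12,0],[0,-0.112,0,0.12,0]]'; python3 -c "
from h import *
box()";  python3 jog.py '[[0,0,0,0.028,0],[0,0,0,0.056,0],[0,0,0,0.08,0],[0,0,0,0.08,0]]'; python3 -c "
from h import *
box()"
```

```text
t: 15.35
eef_pos: [518.8, -12.4, 57.7]
orientation: [-0.316, -3.125, -0.0]
force: [1.2, -0.6, -0.4]
width: 0.246
grip_force: 30.0
TCP box x -95.7 y 5.5 axis z 76.7 F box 1.3 -0.3 -0.4
t: 15.75
eef_pos: [519.0, -12.5, 55.8]
orientation: [-0.316, -3.125, -0.0]
force: [-1.0, -0.1, -1.0]
width: 0.247
grip_force: 30.0
TCP box x -95.5 y 5.5 axis z 74.8 F box -1.0 -0.3 -1.0
```

Converted, 2 mm is 0.08, 1.4 mm is 0.056.

```bash
python3 jog.py '[[0,0,0,0.028,0],[0,0,0,0.056,0],[0,0,0,0.08,0],[0,0,0,0.08,0]]'; python3 -c "
from h import *
box()";  python3 jog.py '[[0,0,0,0.028,0],[0,0,0,0.056,0],[0,0,0,0.08,0],[0,0,0,0.08,0]]'; python3 -c "
from h import *
box()"
```

```text
t: 16.15
eef_pos: [519.0, -12.5, 53.8]
orientation: [-0.316, -3.125, -0.0]
force: [0.1, -0.6, -0.6]
width: 0.245
grip_force: 30.0
TCP box x -95.5 y 5.5 axis z 72.8 F box 0.3 -0.5 -0.6
t: 16.55
eef_pos: [519.0, -12.5, 51.8]
orientation: [-0.316, -3.125, -0.0]
force: [-0.7, 0.1, -0.6]
width: 0.246
grip_force: 30.0
TCP box x -95.5 y 5.5 axis z 70.8 F box -0.7 -0.1 -0.6
```

```bash
python3 jog.py '[[0,0,0,0.028,0],[0,0,0,0.056,0],[0,0,0,0.08,0],[0,0,0,0.08,0]]'; python3 -c "
from h import *
box()";  python3 jog.py '[[0,0,0,0.04,0],[0,0,0,0.08,0],[0,0,0,0.12,0],[0,0,0,0.14,0],[0,0,0,0.14,0]]'; python3 -c "
from h import *
box()"; python3 jog.py '[[0,0,0.028,0,0],[0,0,0.052,0,0],[0,0,0.052,0,0]]'; python3 -c "
from h import *
box()"
```

```text
t: 16.95
eef_pos: [519.1, -12.5, 49.9]
orientation: [-0.316, -3.125, -0.0]
force: [-0.1, -0.5, -1.3]
width: 0.248
grip_force: 30.0
TCP box x -95.4 y 5.5 axis z 68.9 F box 0.0 -0.5 -1.3
t: 17.45
eef_pos: [519.0, -12.5, 46.3]
orientation: [-0.316, -3.125, -0.0]
force: [-0.5, -0.2, -1.0]
width: 0.247
grip_force: 30.0
TCP box x -95.5 y 5.4 axis z 65.3 F box -0.4 -0.3 -1.0
t: 17.75
eef_pos: [519.4, -11.4, 46.5]
orientation: [-0.316, -3.126, 0.001]
force: [-0.9, -1.9, -1.2]
width: 0.246
grip_force: 30.0
TCP box x -95.3 y 6.6 axis z 65.5 F box -0.5 -2.1 -1.2
```

Converted, 0.5 mm is 0.02.

```bash
python3 jog.py '[[0,0,0.02,0,0],[0,0,0.02,0,0],[0,0,0.02,0,0]]'; python3 -c "
from h import *
box()"; python3 jog.py '[[0,0,-0.04,0,0],[0,0,-0.08,0,0],[0,0,-0.1,0,0],[0,0,-0.1,0,0]]'; python3 -c "
from h import *
box()";  python3 jog.py '[[0,0,-0.02,0,0],[0,0,-0.032,0,0],[0,0,-0.032,0,0]]'; python3 -c "
from h import *
box()"
```

```text
t: 18.05
eef_pos: [519.4, -11.1, 46.5]
orientation: [-0.317, -3.126, 0.001]
force: [-0.7, -4.6, -0.5]
width: 0.248
grip_force: 30.0
TCP box x -95.3 y 6.8 axis z 65.5 F box 0.2 -4.7 -0.5
t: 18.45
eef_pos: [519.1, -13.0, 46.5]
orientation: [0.316, 3.125, 0.001]
force: [0.5, 0.1, -1.6]
width: 0.25
grip_force: 30.0
TCP box x -95.4 y 5.0 axis z 65.5 F box 0.5 0.2 -1.6
t: 18.75
eef_pos: [518.9, -13.7, 46.5]
orientation: [0.317, 3.126, 0.001]
force: [0.9, 1.6, 0.0]
width: 0.243
grip_force: 30.0
TCP box x -95.4 y 4.2 axis z 65.5 F box 0.6 1.7 0.0
```

Slot sides were felt at y 4.4 and 6.5, which gives a centre of 5.45 and the expected 2 mm of play. I centre and press down through the clips.

Converted, 3 mm is 0.12, 2 mm is 0.08.

```bash
python3 jog.py '[[0,0,0.048,0,0],[0,0,0.048,0,0],[0,0,0.048,0.04,0],[0,0,0.048,0.08,0],[0,0,0.048,0.12,0],[0,0,0.048,0.12,0]]'; python3 -c "
from h import *
box()"; python3 jog.py '[[0,0,0,0.028,0],[0,0,0,0.056,0],[0,0,0,0.08,0],[0,0,0,0.08,0]]'; python3 -c "
from h import *
box()"
```

```text
t: 19.35
eef_pos: [518.9, -12.8, 43.2]
orientation: [-0.316, -3.125, -0.0]
force: [0.8, 0.1, -0.9]
width: 0.25
grip_force: 30.0
TCP box x -95.6 y 5.1 axis z 62.2 F box 0.7 0.3 -0.9
t: 19.75
eef_pos: [519.2, -12.7, 41.5]
orientation: [0.316, 3.125, 0.0]
force: [1.1, -0.0, -0.7]
width: 0.249
grip_force: 30.0
TCP box x -95.3 y 5.2 axis z 60.5 F box 1.0 0.2 -0.7
```

Converted, 2 mm is 0.08, 1.4 mm is 0.056.

```bash
python3 jog.py '[[0,0,0.008,0.028,0],[0,0,0.008,0.056,0],[0,0,0.008,0.08,0],[0,0,0.008,0.08,0]]'; python3 -c "
from h import *
box()"; python3 jog.py '[[0,0,0,0.028,0],[0,0,0,0.056,0],[0,0,0,0.08,0],[0,0,0,0.08,0]]'; python3 -c "
from h import *
box()"
```

```text
t: 20.15
eef_pos: [519.5, -12.7, 40.0]
orientation: [0.316, 3.125, -0.0]
force: [-1.4, -0.1, 4.8]
width: 0.251
grip_force: 30.0
TCP box x -94.9 y 5.3 axis z 59.0 F box -1.3 -0.4 4.8
t: 20.55
eef_pos: [520.1, -12.8, 38.5]
orientation: [0.316, 3.124, -0.001]
force: [-2.1, -0.1, 6.1]
width: 0.249
grip_force: 30.0
TCP box x -94.3 y 5.3 axis z 57.5 F box -2.0 -0.5 6.1
```

```bash
python3 jog.py '[[0,0.028,0,0.028,0],[0,0.028,0,0.056,0],[0,0.028,0,0.08,0],[0,0.028,0,0.08,0]]'; python3 -c "
from h import *
box()"; python3 jog.py '[[0,0,0,0.028,0],[0,0,0,0.056,0],[0,0,0,0.08,0],[0,0,0,0.08,0]]'; python3 -c "
from h import *
box()"
```

```text
t: 20.95
eef_pos: [520.2, -12.9, 36.8]
orientation: [0.316, 3.122, -0.001]
force: [0.7, -0.3, 5.0]
width: 0.25
grip_force: 30.0
TCP box x -94.2 y 5.3 axis z 55.8 F box 0.8 -0.2 5.0
t: 21.35
eef_pos: [520.4, -12.9, 34.9]
orientation: [0.316, 3.121, -0.001]
force: [0.4, -0.0, 6.0]
width: 0.243
grip_force: 30.0
TCP box x -94.1 y 5.3 axis z 53.9 F box 0.4 0.0 6.0
```

```bash
python3 jog.py '[[0,0.02,0,0.028,0],[0,0.02,0,0.056,0],[0,0.02,0,0.08,0],[0,0.02,0,0.08,0]]'; python3 -c "
from h import *
box()"; python3 jog.py '[[0,0,0,0.028,0],[0,0,0,0.056,0],[0,0,0,0.08,0],[0,0,0,0.08,0]]'; python3 -c "
from h import *
box()"
```

```text
t: 21.75
eef_pos: [520.2, -12.9, 33.0]
orientation: [0.316, 3.12, -0.001]
force: [1.8, -0.1, 5.5]
width: 0.243
grip_force: 30.0
TCP box x -94.2 y 5.3 axis z 52.0 F box 1.8 0.3 5.5
t: 22.15
eef_pos: [518.9, -12.6, 29.8]
orientation: [0.316, 3.123, -0.0]
force: [3.8, -1.2, 1.5]
width: 0.247
grip_force: 30.0
TCP box x -95.6 y 5.3 axis z 48.8 F box 3.9 -0.4 1.5
```

The bush snapped past the clips. The last few mm go to the slot bottom.

```bash
python3 jog.py '[[0,-0.028,0,0.028,0],[0,-0.028,0,0.056,0],[0,-0.028,0,0.08,0],[0,-0.028,0,0.08,0]]'; python3 -c "
from h import *
box()"; python3 jog.py '[[0,0,0,0.028,0],[0,0,0,0.04,0],[0,0,0,0.04,0]]'; python3 -c "
from h import *
box()"
```

```text
t: 22.55
eef_pos: [517.9, -12.3, 26.8]
orientation: [-0.316, -3.124, -0.0]
force: [0.4, -0.2, -0.5]
width: 0.247
grip_force: 30.0
TCP box x -96.6 y 5.4 axis z 45.8 F box 0.5 -0.1 -0.5
t: 22.85
eef_pos: [517.9, -12.3, 26.3]
orientation: [-0.316, -3.124, -0.0]
force: [-1.8, 0.9, 3.3]
width: 0.252
grip_force: 30.0
TCP box x -96.6 y 5.4 axis z 45.3 F box -1.9 0.5 3.3
```

Converted, 1 mm is 0.04, 0.7 mm is 0.028.

```bash
python3 jog.py '[[0,0,0,0.028,0],[0,0,0,0.04,0],[0,0,0,0.04,0]]'; python3 -c "
from h import *
box()"; python3 jog.py '[[0,0,0,-0.028,0],[0,0,0,-0.032,0],[0.5,0,0,-0.032,0],[0.5,0,0,-0.032,0],[0.5,0,0,-0.032,0],[0.5,0,0,-0.032,0],[0.5,0,0,-0.032,0],[0.5,0,0,-0.032,0]]'; python3 -c "
from h import *
box()"
```

```text
t: 23.15
eef_pos: [518.0, -12.3, 25.9]
orientation: [-0.316, -3.124, -0.0]
force: [-5.1, 0.8, 8.1]
width: 0.246
grip_force: 30.0
TCP box x -96.5 y 5.4 axis z 44.9 F box -5.2 -0.2 8.1
t: 23.95
eef_pos: [518.6, -12.5, 26.2]
orientation: [0.317, 3.126, -0.0]
force: [0.1, -0.6, 0.4]
width: 0.496
grip_force: 0.0
TCP box x -95.8 y 5.4 axis z 45.2 F box 0.2 -0.5 0.4
```

Released. I raise and look from the same viewpoint as before.

Converted, -264 mm is -10.56, -230 mm is -9.2.

```bash
python3 jog.py '[[0.5,0,0,-0.4,0],[0.5,0,0,-1.2,0],[0.5,0,0,-3.2,0],[0.5,0,0,-5.2,0],[0.5,0,0,-7.2,0],[0.5,-0.4,0,-9.2,0],[0.5,-1.6,0,-10.56,0],[0.5,-2.28,0,-10.56,0],[0.5,-2.28,0,-10.56,0],[0.5,-2.28,0,-10.56,0]]'; python3 - <<'E'
from h import *
import pickle
box()
c=ctrl.camera_info("wrist");im=ctrl.read_camera("wrist")[:,:,::-1].copy();cv2.imwrite("pics/w4.png",im)
pickle.dump(c,open("w4.pkl","wb"))
a=cv2.resize(im[150:300,220:420],(800,600),interpolation=cv2.INTER_CUBIC)
cv2.imwrite("pics/w4v.png",np.clip(a*1.6,0,255).astype(np.uint8))
cv2.imwrite("pics/scene1.png",ctrl.read_camera("scene")[:,:,::-1]);cv2.imwrite("pics/top1.png",ctrl.read_camera("top")[:,:,::-1])
E
```

```text
t: 24.95
eef_pos: [573.7, -23.7, 289.6]
orientation: [-0.316, -3.124, -0.0]
force: [-0.6, 0.1, -0.5]
width: 0.502
grip_force: 0.0
TCP box x -39.7 y 5.3 axis z 308.6 F box -0.6 -0.0 -0.5
```

View pics/w4v.png

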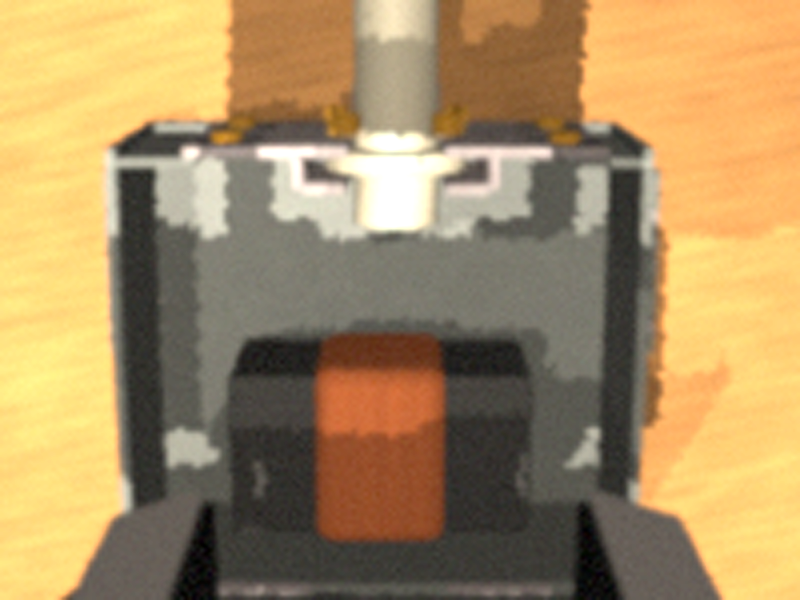

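The bush is seated square: the flange is behind the plate (crop ~(395,160)) and the clips sit over the barrel at (342,120) and (450,120). For the lid I shut the fingers, pass over it, go down behind it, then push along its arc.

```bash
python3 - <<'E'
from h import *
t=cv2.imread("pics/top0.png")
for th in (1.2,1.25,1.3,1.35,1.4,1.45):
    z=70+133*np.sin(th);x=65-133*np.cos(th)+1.5
    e=[ proj("top",np.array([*(F+(x+65)*B+y*Y),z])) for y in(78,-78)];print(th,e[0].round(0),e[1].round(0))
gobox(80,0,290+19);gobox(80,0,184+19)
E
python3 jog.py '[[0,-2,-0.08,0,0],[0,-3.6,-0.2,0,0],[0,-4.8,-0.2,0,0],[0,-4.8,-0.2,0,0],[0,-4.8,-0.2,0,0],[0,-4.8,-0.2,0,0],[0,-4.8,-0.2,0,0],[0,-4.8,-0.2,0,0],[0,-4.8,-0.2,0,0]]'; python3 -c "
from h import *
box()"
```

```text
1.2 [309. 177.] [409. 196.]
1.25 [310. 172.] [410. 192.]
1.3 [311. 168.] [411. 188.]
1.35 [312. 164.] [412. 183.]
1.4 [313. 160.] [413. 179.]
1.45 [313. 155.] [413. 175.]
shift [-120.1   -5.3   -1. ] turn -0.001 yaw 1.369
shift [-120.3   -5.3  105. ] turn -0.001 yaw 1.369
t: 26.0
eef_pos: [690.7, -52.7, 290.8]
orientation: [0.316, 3.125, -0.0]
force: [-0.3, -0.4, -0.1]
width: 0.006
grip_force: 0.0
TCP box x 80.8 y 0.2 axis z 309.8 F box -0.2 -0.4 -0.1
```

Converted, 109 mm is 4.36, 80 mm is 3.2.

```bash
python3 jog.py '[[0,0,0,1.6,0],[0,0,0,3.2,0],[0,0,0,4,0],[0,0,0,4.36,0],[0,0,0,4.36,0],[0,0,0,4.36,0]]'; python3 jog.py '[[0,0.48,0,0,0],[0,0.96,0,0,0],[0,1.36,0,0.04,0],[0,1.64,0,0.08,0],[0,1.88,0,0.16,0],[0,2.16,0,0.28,0],[0,2.44,0,0.4,0],[0,2.72,0,0.56,0],[0,2.72,0,0.56,0]]'; python3 -c "
from h import *
box()"
```

```text
t: 26.6
eef_pos: [691.9, -53.1, 183.1]
orientation: [0.316, 3.123, -0.001]
force: [-0.1, 0.4, 0.8]
width: 0.007
grip_force: 0.0
t: 27.5
eef_pos: [623.0, -38.9, 166.1]
orientation: [-0.316, -3.123, -0.0]
force: [0.7, -0.6, 0.2]
width: 0.005
grip_force: 0.1
TCP box x 11.6 y 0.3 axis z 185.1 F box 0.8 -0.5 0.2
```

Converted, 70 mm is 2.8, 50 mm is 2.

```bash
python3 jog.py '[[0,0.32,0,0.2,0],[0,0.64,0,0.44,0],[0,0.96,0,0.8,0],[0,1.28,0,1.16,0],[0,1.52,0,1.52,0],[0,1.72,0,1.92,0],[0,1.88,0,2.36,0],[0,2,0,2.72,0],[0,2.04,0,2.8,0],[0,2.04,0,2.8,0]]'; python3 -c "
from h import *
box()"; python3 - <<'E'
from h import *
cv2.imwrite("pics/scene2.png",ctrl.read_camera("scene")[120:330,200:480,::-1])
E
```

```text
t: 28.5
eef_pos: [574.0, -28.9, 96.5]
orientation: [-0.316, -3.124, -0.0]
force: [-0.3, 0.1, 0.2]
width: 0.006
grip_force: 0.0
TCP box x -38.3 y 0.3 axis z 115.5 F box -0.3 0.1 0.2
```

View pics/scene2.png

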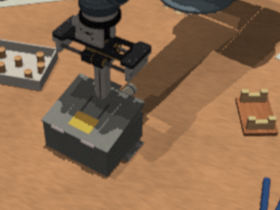

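The scene view shows the lid nearly shut under the fingers. I press the rest down gently.

```bash
python3 jog.py '[[0,0.08,0,0.24,0],[0,0.12,0,0.48,0],[0,0.12,0,0.68,0],[0,0.12,0,0.8,0],[0,0.12,0,0.88,0],[0,0.12,0,0.92,0],[0,0.12,0,0.96,0],[0,0.12,0,0.96,0]]'; python3 -c "
from h import *
box()"; python3 jog.py '[[0,0,0,0.04,0],[0,0,0,0.06,0],[0,0,0,0.06,0]]'; python3 -c "
from h import *
box()"
```

```text
t: 29.35
eef_pos: [571.3, -28.4, 73.2]
orientation: [-0.316, -3.125, -0.0]
force: [-0.6, -0.2, 1.9]
width: 0.005
grip_force: 1.0
TCP box x -41.1 y 0.3 axis z 92.2 F box -0.6 -0.3 1.9
t: 29.65
eef_pos: [571.4, -28.4, 73.1]
orientation: [-0.316, -3.125, 0.0]
force: [-6.2, 1.0, 10.9]
width: 0.004
grip_force: 5.2
TCP box x -41.0 y 0.3 axis z 92.1 F box -6.3 -0.3 10.9
```

The lid is solid at z 73, which is 70 plus the 3 mm lid. I lift off, back away and check.

Converted, -220 mm is -8.8, -200 mm is -8.

```bash
python3 jog.py '[[0,0,0,-0.4,0],[0,0,0,-2,0],[0,0,0,-4,0],[0,0,0,-6,0],[0,0,0,-8,0],[0,1.2,0,-8.8,0],[0,2.4,2,-8.8,0],[0,2.4,4,-8.8,0],[0,2.4,6,-8.8,0],[0,2.4,8,-8.8,0]]'; python3 jog.py '[[0,0,2,0,0],[0,0,2,0,0],[0,0,2,0,0]]'; python3 - <<'E'
from h import *
s=ctrl.read_state();print(s["t"],s["eef_pos"])
t=ctrl.read_camera("top")[:,:,::-1];q=ctrl.read_camera("scene")[:,:,::-1]
o=np.zeros((400,800,3),np.uint8);o[:,:400]=cv2.resize(t[160:290,285:415],(400,400),interpolation=cv2.INTER_CUBIC);o[:,400:]=cv2.resize(q[180:310,220:350],(400,400),interpolation=cv2.INTER_CUBIC)
cv2.imwrite("pics/end.png",np.clip(o*1.5,0,255).astype(np.uint8))
E
```

```text
t: 30.65
eef_pos: [551.3, 174.4, 292.5]
orientation: [0.317, 3.124, 0.001]
force: [-0.0, 1.4, -0.4]
width: 0.007
grip_force: 0.0
t: 30.95
eef_pos: [561.1, 222.2, 291.5]
orientation: [-0.313, -3.126, 0.001]
force: [0.3, 0.4, -0.2]
width: 0.008
grip_force: 0.0
30.95 [561.14071766 222.2180064  291.49045686]
```

View pics/end.png

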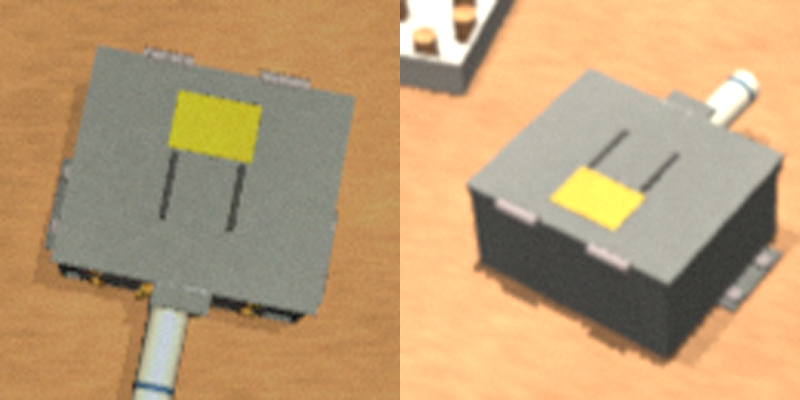

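Both views show the lid flat and shut, with the barrel square out of the front. I hand the job in.

```bash
python3 -c "
from rig import ctrl
print(ctrl.job_done())"
```

```text
the job is handed in; nothing more can be done
None
```

The bush is fully home and square in the slot, with its flange behind the plate and the highest force read on the bush about 10 N; the lid is shut and released, no other item was touched, and I handed the job in at about 31 s.

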